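# Load the 15 mm tile into the edge-drilling jig

## Task

The three fired tiles in the rack look alike but are 12, 15 and 18 mm thick: pinch them to find the 15 mm one; the other two are to be left standing in their grooves. Slide the 15 mm tile, on edge, along the jig's channel past the sprung shoe until it has pushed the stop plate under the hood fully home, press it there gently for a moment (about 10 N, never more than 30 N), and let go. Leave everything else on the table alone.

Things in the scene. Friction and masses are not known exactly. Their poses are not given: they have to be found in the camera images.
- tile_k_center (a point): point at the centre of one of three outwardly alike grey fired-clay tiles, each 120 mm long (its x), 60 mm high (its z), standing on edge in a rack groove with its pressed border lines to the sides. Thickness (its y) is 12, 15 or 18 mm, one tile of each; which is which is not told, pinch to find out. 0.14 to 0.30 kg. Both ends alike.
- tile_m_center (a point): point at the centre of one of three outwardly alike grey fired-clay tiles, each 120 mm long (its x), 60 mm high (its z), standing on edge in a rack groove with its pressed border lines to the sides. Thickness (its y) is 12, 15 or 18 mm, one tile of each; which is which is not told, pinch to find out. 0.14 to 0.30 kg. Both ends alike.
- tile_r_center (a point): point at the centre of one of three outwardly alike grey fired-clay tiles, each 120 mm long (its x), 60 mm high (its z), standing on edge in a rack groove with its pressed border lines to the sides. Thickness (its y) is 12, 15 or 18 mm, one tile of each; which is which is not told, pinch to find out. 0.14 to 0.30 kg. Both ends alike.
- rack: fixed plywood drying rack; origin under its middle. Three grooves along its x, 24 mm wide between 8 mm high ribs, at y = -75, 0 and +75 mm; the tiles stand on its floor at z = 10 mm (tile tops at z = 70 mm). Space beside the tiles is free for the fingers.
- jig: fixed edge-drilling jig of wood; origin at table level on the centre line of a straight 17 mm wide channel that runs along its x; the tile slides in toward +x. Channel floor 12 mm above the table. From x = -90 to +30 mm the channel is open above, between fences whose tops are at z = 26 mm. The base board begins at x = -135 mm.
- jig_mouth (a point): point on the channel floor on its centre line, jig x = -90 mm, axes as the jig's; from here back to x = -115 mm the fences flare out to about 27 mm apart
- jig_hood (a point): point on the channel floor under the front edge of the aluminium hood that covers the channel from jig x = +30 to +100 mm; free inside up to 66 mm above the channel floor, hood top at z = 83 mm. The tile's front end goes under it while the tile is held near its rear end.
- jig_shoe (a point): sprung round steel shoe in the +y wall inside the hood, jig x = 29 to 55 mm, with a sloping lead-in; it pushes the tile against the -y fence with 2 to 5 N. Getting the tile past it takes a few newtons (up to about 10); after that the drag is a few newtons.
- shoe (a joint): how far the sprung shoe is pushed back, in m: 0 at rest and with the 12 mm tile (too slack), about 0.002 with the 15 mm tile in place; the 18 mm tile does not go into the channel
- stop (a joint): end stop plate in the channel under the hood, out of sight: how far it is pushed in, in m. 0 free, 0.004 fully home, where it is hard and the force rises steeply; its spring gives only 0.5 to 0.9 N and the shoe holds the tile there. The plate's face, when home, is anywhere 25 to 50 mm past the hood's edge (jig x = 55 to 80 mm); it must be found by feel.
- stamp_a: bystander: small wooden letter stamp, 22 x 22 x 38 mm, standing; leave alone
- stamp_b: bystander: small wooden letter stamp, 22 x 22 x 38 mm, standing; leave alone
- stamp_c: bystander: small wooden letter stamp, 22 x 22 x 38 mm, standing; leave alone
- bowl: bystander: white ceramic bowl, 110 mm across, 50 mm high; leave alone
- heart: bystander: flat grey clay heart, about 100 mm across, 12 mm thick; leave alone
- spoon: bystander: metal spoon lying flat; leave alone
- brush: bystander: brush lying flat; leave alone
There are look-alikes about, which are no part of the job. What is shaped like the part that bears tile_k_center but blue is not meant.

How it is judged:
By the outcome, as a careful person would: the job done as asked, in the order asked, and still so for the second after the job is handed in, with the robot touching nothing.
It also fails if it takes over 72 s, if anything falls off the work surface, if the arm or the gripper's body presses on something with over 40 N, if the wrist force passes 120 N, or if a joint passes its speed limit or range.

## Robot

A 7-joint arm with a two-finger parallel gripper is mounted at the origin on the work surface. World frame = base frame: x ahead of the robot, y to its left, z up, the work surface at z = 0. Lengths are in m, angles in rad, forces in N, time in s.
With the tool pointing down it reaches from about 0.4 to 0.85 m from the base axis. Payload 4.5 kg.
Tool frame: the origin (TCP) lies between the finger pads; the fingertips stand 11 mm ahead of it and the grasp point (between the pads) lies 8 mm behind it (r.nose_length is the distance from the TCP to the fingertips, in m); z points along the fingers, y is the line along which they close (so a half turn about z gives the same grasp; the last joint's range is limited). The gripper opens to 88 mm and grips with 3 to 60 N. Pads are 18 mm wide; open, the fingers measure 123 mm over their backs; the gripper's body (75 mm by 187 mm) begins 45 mm behind the grasp point.
Start: joints at [1.273, 0.689, -0.195, 1.565, 0.157, 0.902, -0.215], TCP at [0.204, -0.591, 0.211] pointing down, gripper open.
Joint ranges: [-3.01, 3.01], [-0.46, 2.08], [-1.47, 1.51], [0.13, 2.56], [-1, 4.14], [0.04, 2.09], [-2.66, 2.66]. Speed limits (rad/s): [2.57, 2.57, 3.14, 3.14, 3.14, 3.14, 3.14].

## Interface

Orientations are given as a unit quaternion [x, y, z, w].
In Python, from plant import get_state, snapshot, camera_model, r gives the robot as it stands.
- The arm moves only by the shell command python3 -m inch 'ROWS' [FORCE]. ROWS is text: rows parted by semicolons, each of 7 numbers parted by spaces: the opening, from -1 (shut) to 1 (fully open), then the shift along the tool's x, y, z in m, then the turn, a rotation vector about the tool's x, y, z in rad. A call has 1 to 20 rows; each row shifts and turns the commanded pose from where the row before left it, along the tool's axes as they then stand; what a row does not reach is not made up. A row lasts 1/12 s, in which the tool goes at most 41.7 mm and 7.16 degrees, less where a joint would pass 70% of its speed; a pose out of reach is approached as far as the arm can. A call is refused whole if a number of a shift passes 0.0417 or a number of a turn 0.125, either way. A call with a gripper value outside its range is refused whole. The fingers move at their own pace and stop on an object; FORCE is the grip in N (left out, the last holds). Time passes only in rows, so rows that do not move let the fingers close. It gives the time, the measured TCP pose, the force, the opening and the grip force at its end, in the units of the state.
- get_state(): the state, without advancing time (a new reading comes with each control period).
- snapshot(name): name is "side" or "top" or "wrist"; returns (picture, depth): 384x512x3 uint8, red, green, blue; 384x512 float32, m along the optical axis (not along the pixel's ray), 0 where there is no reading.
- camera_model(name): a dict with "intrinsics" (3x3 intrinsics, pixels), "view" (4x4, takes a point from world to camera coordinates). Camera axes: x right, y down, z forward; pixel columns grow to the right and rows downward; lengths in m; the calibration is good to about 2 mm. A picture is of the moment at which its call begins: read the wrist's pose just before it. camera_model takes no time and is no camera call; for the wrist camera it gives the pose at the moment of the call.
- r.finish_job(): hands the job in; it is judged then, once.
The state is a dict: "clock": time; "q": joint angles; "qd": joint speeds; "joint_torque": joint torques, N m; "tool_pos": TCP position; "eef_rot": TCP orientation; "contact_force": force on the tool from outside, world axes, zero at the start; "moment": the same for the moment, N m; "opening": opening from 0.0 (shut) to 1.0 (fully open); "finger_force": force on a finger pad.
Only numpy, scipy, OpenCV 4.12 (cv2) and the standard library are available. Lean on these libraries where they do the work, as an engineer would, in place of code of your own. Each camera call takes 0.05 s, during which the arm holds its last target. There are 200 camera calls.

## Working session

There is one attempt and no reset: what is moved stays moved. The work goes in short steps, Python scripts to look and compute and a shell command to move; the robot and the scene stay as the last step left them, time stands still between calls to the robot, and variables do not carry over. Pictures are saved under pics/ and viewed, at most 10 in all, crops included, and the job is handed in when it is done.

```bash
ls; mkdir -p pics; python3 - <<'E'
from plant import *
import cv2,numpy as np
s=get_state();print({k:np.round(v,3) for k,v in s.items()})
for n in("top","side"):
    p,d=snapshot(n);cv2.imwrite(f"pics/{n}0.png",p[:,:,::-1]);np.save(f"{n}d.npy",d)
    m=camera_model(n);print(n,np.round(m["intrinsics"],1).tolist(),np.round(m["view"],3).tolist())
E
```

```text
pics
{'clock': np.float64(0.0), 'q': array([ 1.273,  0.69 , -0.195,  1.566,  0.157,  0.903, -0.215]), 'qd': array([ 0.   , -0.   , -0.002,  0.001,  0.   , -0.002,  0.001]), 'joint_torque': array([ 1.0000e-03, -5.2755e+01, -1.2670e+00, -1.5343e+01, -5.3000e-02,
        7.0000e-03,  0.0000e+00]), 'tool_pos': array([ 0.203, -0.59 ,  0.211]), 'eef_rot': array([ 0.986,  0.165, -0.   , -0.001]), 'contact_force': array([-1.004,  0.969, -0.21 ]), 'moment': array([ 0.034, -0.017,  0.059]), 'finger_force': np.float64(0.0), 'opening': np.float64(0.997)}
top [[378.6, 0.0, 255.6], [0.0, 378.6, 191.7], [0.0, 0.0, 1.0]] [[0.063, -0.998, 0.002, -0.017], [-0.976, -0.062, -0.209, 0.507], [0.208, 0.011, -0.978, 1.186], [0.0, 0.0, 0.0, 1.0]]
side [[395.5, 0.0, 254.6], [0.0, 395.5, 185.8], [0.0, 0.0, 1.0]] [[-0.917, -0.399, 0.022, 0.47], [-0.261, 0.556, -0.789, 0.194], [0.302, -0.729, -0.614, 1.005], [0.0, 0.0, 0.0, 1.0]]
```

View pics/top0.png

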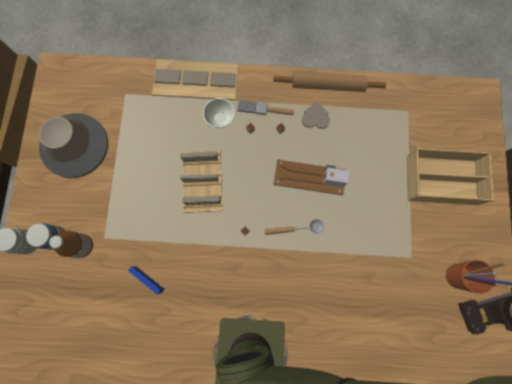

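View pics/side0.png

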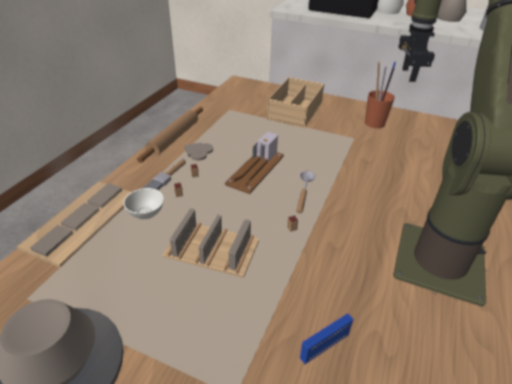

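The top view shows the rack at about (202,182) with tiles at (200,156), (200,179) and (202,200). The jig runs from (277,177) to its hood at (337,176), with the channel entrance on the left. The side view agrees. Next I'll measure from the depth.

```bash
cat > h.py <<'E'
from plant import *
import cv2,numpy as np
def cloud(d,m):
    K=m["intrinsics"];V=np.array(m["view"]);v,u=np.mgrid[:d.shape[0],:d.shape[1]]
    P=np.stack([(u-K[0][2])/K[0][0]*d,(v-K[1][2])/K[1][1]*d,d],-1)
    return (P-V[:3,3])@V[:3,:3]
def rect(P,mask,n=15):
    c,l,_,_=cv2.connectedComponentsWithStats(mask.astype(np.uint8))
    for i in range(1,c):
        k=l==i
        if k.sum()<n: continue
        q=P[k];(cx,cy),(w,h),a=cv2.minAreaRect((q[:,:2]*1000).astype(np.float32))
        if w<h: a+=90;w,h=h,w
        v,u=np.nonzero(k)
        print("px",u.mean().round(),v.mean().round(),"n",k.sum(),"c",round(cx,1),round(cy,1),"size",round(w,1),round(h,1),"ang",round(a%180,1),"z",np.median(q[:,2]).round(4))
E
python3 - <<'E'
from h import *
for n in("top","side"):
    d=np.load(n+"d.npy");P=cloud(d,camera_model(n))
    b=(d>0)&(P[...,0]>.3)&(P[...,0]<.8)&(abs(P[...,1])<.4)
    for lo,hi in((.055,.1),(.016,.055),(.006,.016)):
        print(n,lo);rect(P,b&(P[...,2]>lo)&(P[...,2]<hi))
E
```

```text
top 0.055
px 198.0 155.0 n 200 c 618.4 212.3 size 119.1 17.4 ang 96.5 z 0.0696
px 336.0 175.0 n 347 c 581.7 -245.1 size 71.4 59.5 ang 84.8 z 0.0822
px 198.0 176.0 n 169 c 543.9 205.2 size 117.6 12.9 ang 96.1 z 0.0698
px 200.0 199.0 n 233 c 470.1 190.1 size 119.2 19.3 ang 96.1 z 0.0695
top 0.016
px 216.0 117.0 n 231 c 761.1 159.9 size 107.0 76.9 ang 90.3 z 0.0339
px 250.0 127.0 n 57 c 739.2 49.3 size 21.9 21.6 ang 133.3 z 0.0367
px 280.0 127.0 n 56 c 745.3 -55.0 size 24.0 21.8 ang 42.1 z 0.036
px 201.0 159.0 n 163 c 607.0 204.8 size 126.8 36.9 ang 107.7 z 0.0309
px 305.0 170.0 n 201 c 599.7 -141.1 size 152.1 32.3 ang 88.5 z 0.0256
px 201.0 180.0 n 109 c 541.0 198.5 size 129.5 24.3 ang 107.6 z 0.0345
px 310.0 180.0 n 255 c 567.6 -166.2 size 223.2 25.9 ang 87.2 z 0.0262
px 206.0 184.0 n 22 c 532.0 186.2 size 44.6 6.8 ang 97.7 z 0.0182
px 189.0 184.0 n 24 c 525.0 238.2 size 46.8 4.4 ang 94.3 z 0.0186
px 204.0 204.0 n 135 c 459.4 186.7 size 117.8 20.0 ang 103.1 z 0.0246
px 244.0 230.0 n 50 c 381.3 43.1 size 21.0 20.8 ang 137.0 z 0.0385
px 279.0 230.0 n 132 c 391.2 -70.4 size 99.5 17.5 ang
[... 1414 characters left out ...]
 z 0.0246
px 216.0 246.0 n 107 c 531.5 199.4 size 131.7 7.9 ang 96.1 z 0.0201
side 0.006
px 204.0 152.0 n 165 c 775.5 -185.6 size 115.4 50.6 ang 87.6 z 0.0135
px 253.0 174.0 n 654 c 583.3 -163.1 size 247.8 105.7 ang 87.1 z 0.014
px 308.0 176.0 n 108 c 416.8 -191.1 size 83.8 48.3 ang 71.5 z 0.0111
px 195.0 175.0 n 19 c 743.1 -50.1 size 28.8 10.2 ang 11.0 z 0.0107
px 178.0 194.0 n 23 c 736.2 56.3 size 21.3 6.6 ang 33.7 z 0.0127
px 148.0 207.0 n 101 c 787.2 143.9 size 47.4 31.9 ang 54.2 z 0.0102
px 299.0 211.0 n 17 c 386.4 -24.3 size 20.2 10.0 ang 175.5 z 0.0121
px 214.0 252.0 n 1516 c 545.7 201.9 size 214.7 132.0 ang 6.5 z 0.012
px 292.0 227.0 n 28 c 380.0 49.4 size 31.1 15.4 ang 10.9 z 0.0109
```

The tile widths read about 17, 13 and 19 mm, so the far tile (619,212) is the likely 15 mm one, to be confirmed by pinching. First I'll go over the jig for a close look.

```bash
python3 -m inch '0.2 .0317 -.0188 -.0056 0 0 0;0.2 .0317 -.0188 -.0056 0 0 0;0.2 .0317 -.0188 -.0056 0 0 0;0.2 .0317 -.0188 -.0056 0 0 0;0.2 .0317 -.0188 -.0056 0 0 0;0.2 .0317 -.0188 -.0056 0 0 0;0.2 .0317 -.0188 -.0056 0 0 0;0.2 .0317 -.0188 -.0056 0 0 0;0.2 .0317 -.0188 -.0056 0 0 0;0.2 .0317 -.0188 -.0056 0 0 0;0.2 .0317 -.0188 -.0056 0 0 0;0.2 .0317 -.0188 -.0056 0 0 0;0.2 .0317 -.0188 -.0056 0 0 0;0.2 .0317 -.0188 -.0056 0 0 0;0.2 .0317 -.0188 -.0056 0 0 0;0.2 .0317 -.0188 -.0056 0 0 0'
python3 -m inch '0.2 0 0 0 0 0 -.117;0.2 0 0 0 0 0 -.117;0.2 0 0 0 0 0 -.117;0.2 0 0 0 0 0 -.117;0.2 0 0 0 0 0 -.117;0.2 0 0 0 0 0 -.117;0.2 0 0 0 0 0 -.117;0.2 0 0 0 0 0 -.117;0.2 0 0 0 0 0 -.117;0.2 0 0 0 0 0 -.117;0.2 0 0 0 0 0 0;0.2 0 0 0 0 0 0'
cat >> h.py <<'E'
def yaw(s):
    q=s["eef_rot"];return np.degrees(2*np.arctan2(q[1],q[0]))
def to(x,y,z,a):
    s=get_state();p=np.array([x,y,z])-s["tool_pos"];t=np.radians(yaw(s))
    c,n=np.cos(t),np.sin(t)
    print("pos",s["tool_pos"].round(4),"yaw",yaw(s).round(2),"tool shift",np.round([c*p[0]+n*p[1],n*p[0]-c*p[1],-p[2]],4),"rz",-np.radians(a-yaw(s)).round(4),"q7",s["q"][6].round(2),"t",s["clock"])
E
python3 - <<'E'
from h import *
m=camera_model("wrist");p,d=snapshot("wrist");cv2.imwrite("pics/w1.png",p[:,:,::-1])
np.savez("w1",p=p,d=d,K=m["intrinsics"],V=m["view"])
P=cloud(d,m);b=(d>0)
for lo,hi in((.06,.1),(.019,.04),(.008,.017)):
    print(lo);rect(P,b&(P[...,2]>lo)&(P[...,2]<hi),150)
to(.585,-.14,.3,86)
E
```

```text
clock: 1.43
tool_pos: [0.5857, -0.1397, 0.301]
eef_rot: [0.986, 0.165, -0.0, -0.0]
contact_force: [0.3, -0.6, -0.5]
opening: 0.597
finger_force: 0.0
clock: 2.43
tool_pos: [0.5848, -0.1414, 0.3006]
eef_rot: [0.732, 0.681, -0.0, -0.0]
contact_force: [-0.1, -0.2, 0.2]
opening: 0.599
finger_force: 0.0
0.06
px 254.0 231.0 n 1602 c 574.6 -246.0 size 70.8 40.8 ang 84.8 z 0.0814
0.019
px 87.0 17.0 n 467 c 382.6 41.3 size 22.5 22.3 ang 135.5 z 0.0354
px 489.0 141.0 n 2229 c 907.6 -158.0 size 275.4 24.5 ang 84.5 z 0.0314
px 373.0 77.0 n 369 c 746.8 -57.4 size 21.8 21.5 ang 39.8 z 0.0358
px 245.0 148.0 n 857 c 569.4 -137.1 size 147.2 16.9 ang 87.3 z 0.0243
px 266.0 151.0 n 915 c 607.1 -148.3 size 163.6 32.3 ang 83.3 z 0.0244
0.008
px 418.0 58.0 n 922 c 819.0 -31.8 size 136.2 36.6 ang 93.1 z 0.0148
px 129.0 140.0 n 1081 c 409.5 -120.4 size 197.6 50.5 ang 93.0 z 0.0127
px 254.0 145.0 n 6467 c 581.7 -166.2 size 239.2 90.1 ang 84.8 z 0.0103
px 406.0 162.0 n 3078 c 796.7 -180.9 size 95.3 94.5 ang 133.9 z 0.0106
pos [ 0.5849 -0.1414  0.3007] yaw 85.85 tool shift [ 0.0014 -0.      0.0007] rz -0.0026 q7 -0.2 t 2.4833
```

View pics/w1.png

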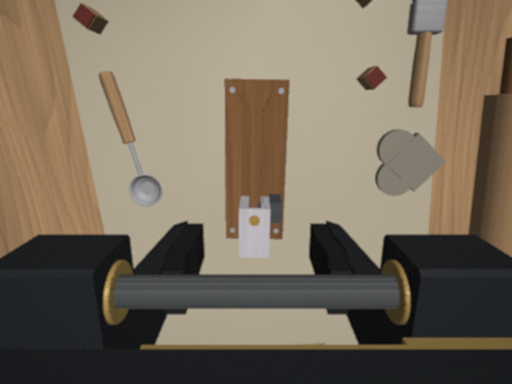

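The wrist view shows the jig straight on: the base board spans (225..288, 80..240), the channel runs down the middle at column 256, and the hood is at the bottom. I'll fit the channel centre line from the fence tops.

```bash
python3 - <<'E'
from h import *
f=np.load("w1.npz");P=cloud(f["d"],{"intrinsics":f["K"],"view":f["V"]});img=f["p"]
a=np.radians(84.8-180);ex=np.array([np.cos(a),np.sin(a)]);ey=np.array([-ex[1],ex[0]])
q=P[...,:2]*1000-[582,-181];X=q@ex;Y=q@ey;Z=P[...,2]*1000
for x in range(-140,36,12):
    k=(abs(X-x)<6)&(f["d"]>0)
    print(x,end=": ")
    for y in range(-28,29,2):
        kk=k&(abs(Y-y)<1.2); print(int(round(np.median(Z[kk]))) if kk.any() else '-',end=" ")
    print()
b=np.abs(X)<400
for nm,k in(("fence",(Z>18)&(Z<35)&(X>-130)&(X<28)&(abs(Y)<40)),("hood",(Z>75)&(Z<90)&(abs(X-65)<60)&(abs(Y)<50)),("board",(Z>8)&(Z<35)&(abs(Y)<60)&(X>-170)&(X<20))):
    print(nm,"X",np.percentile(X[k],[0,2,98,100]).round(1),"Y",np.percentile(Y[k],[0,2,50,98,100]).round(1))
c=cv2.resize(img[70:215,205:305],None,fx=4,fy=4,interpolation=cv2.INTER_CUBIC);cv2.imwrite("pics/w1c.png",c[:,:,::-1])
E
```

```text
-140: -1 -1 -1 -1 0 -1 -1 -1 0 -1 -1 -1 -1 -1 0 -1 0 -1 0 0 0 -1 -1 -1 -1 -1 0 -1 -1 
-128: 10 10 10 10 10 10 10 10 10 10 10 10 11 10 10 10 11 10 10 10 11 10 11 11 11 11 10 10 10 
-116: 10 11 10 24 11 10 10 10 11 10 10 10 10 10 10 11 10 10 11 10 11 11 11 12 24 12 23 11 10 
-104: 11 11 23 24 24 24 11 11 10 10 10 10 10 10 10 10 10 10 9 10 17 24 24 24 24 23 10 10 10 
-92: 11 10 10 19 24 24 24 24 24 11 11 10 10 10 10 11 10 11 23 24 24 24 24 23 11 10 10 11 11 
-80: 10 10 10 24 24 24 24 25 24 13 10 10 10 10 10 10 9 11 23 24 24 24 24 25 10 10 10 10 10 
-68: 407 407 407 407 407 407 407 407 408 408 408 408 408 408 408 408 409 409 409 409 424 424 424 424 424 424 424 425 424 
-56: 426 426 425 425 425 425 425 425 425 425 425 425 425 425 425 425 424 424 424 424 423 423 423 423 423 417 417 417 417 
-44: 352 340 11 12 24 24 25 25 25 11 10 10 10 10 10 10 11 11 25 25 24 24 24 24 10 10 10 344 353 
-32: 350 340 10 10 25 25 24 24 24 18 11 10 10 10 10 11 11 11 24 24 24 25 25 24 10 11 10 340 351 
-20: 10 10 10 24 25 24 24 24 25 17 11 11 10 10 10 10 10 10 24 24 24 24 25 24 10 10 10 11 11 
-8: 10 10 10 25 24 24 24 24 25 23 11 10 10 10 10 11 10 14 24 24 25 24 25 25 10 11 10 10 11 
4: 10 11 10 25 25 24 25 24 25 23 10 11 11 10 11 11 11 12 24 24 25 24 25 25 11 10 11 10 10 
16: 10 10 10 25 24 24 24 24 25 12 10 10 11 10 10 10 10 10 25 25 24 25 24 25 10 11 10 11 10 
28: 10 10 10 46 48 46 50 50 43 46 11 10 11 11 11 11 11 12 54 45 57 47 49 53 31 23 19 33 27 
fence X [-116.8 -112.8   25.    27.9] Y [-28.1 -22.7   6.9  19.4  24.9]
hood X [ 30.1  30.7  99.2 100.8] Y [-21.9 -21.4  -1.7  18.   18.9]
board X [-134.3 -131.5   16.4   20. ] Y [-46.7 -44.8  -1.7  41.5  43.4]
```

View pics/w1c.png

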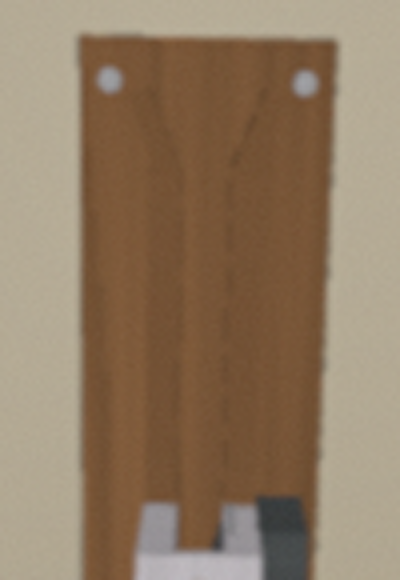

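The channel centre line lies 1.5 mm to -y of my guess, so the origin is about (581,-180.5) mm and +x points at -95.2°. Next I'll turn for the rack and go to the far tile.

```bash
python3 -m inch '0.2 0 0 0 0 0 -.092;0.2 0 0 0 0 0 -.092;0.2 0 0 0 0 0 0;0.2 0 0 0 0 0 0'; python3 -c "
from h import *
to(.6155,.2424,.10,96.4)"
```

```text
clock: 2.82
tool_pos: [0.5851, -0.1413, 0.3009]
eef_rot: [0.667, 0.745, -0.0, -0.0]
contact_force: [-0.1, 1.1, 0.5]
opening: 0.602
finger_force: 0.0
pos [ 0.5851 -0.1413  0.3009] yaw 96.35 tool shift [0.378  0.0727 0.2009] rz -0.0008 q7 -0.04 t 2.8167
```

```bash
python3 -m inch '0.2 .027 .0052 .0143 0 0 0;0.2 .027 .0052 .0143 0 0 0;0.2 .027 .0052 .0143 0 0 0;0.2 .027 .0052 .0143 0 0 0;0.2 .027 .0052 .0143 0 0 0;0.2 .027 .0052 .0143 0 0 0;0.2 .027 .0052 .0143 0 0 0;0.2 .027 .0052 .0143 0 0 0;0.2 .027 .0052 .0143 0 0 0;0.2 .027 .0052 .0143 0 0 0;0.2 .027 .0052 .0143 0 0 0;0.2 .027 .0052 .0143 0 0 0;0.2 .027 .0052 .0143 0 0 0;0.2 .027 .0052 .0143 0 0 0;0.2 0 0 0 0 0 0;0.2 0 0 0 0 0 0'
python3 - <<'E'
from h import *
to(.6155,.2424,.046,96.4)
m=camera_model("wrist");p,d=snapshot("wrist");cv2.imwrite("pics/w2.png",p[:,:,::-1])
P=cloud(d,m);rect(P,(d>0)&(P[...,2]>.058)&(P[...,2]<.08),60)
E
```

```text
clock: 4.15
tool_pos: [0.6129, 0.2449, 0.0998]
eef_rot: [0.665, 0.747, -0.0, -0.001]
contact_force: [0.2, -0.7, -0.3]
opening: 0.6
finger_force: 0.0
pos [0.6129 0.2449 0.0998] yaw 96.64 tool shift [-0.0028  0.0023  0.0538] rz 0.0042 q7 -0.72 t 4.15
px 152.0 202.0 n 1841 c 542.7 231.0 size 66.4 12.5 ang 96.0 z 0.0681
px 260.0 217.0 n 2468 c 617.2 231.3 size 81.2 15.3 ang 96.3 z 0.0683
px 43.0 201.0 n 2317 c 467.3 225.1 size 48.3 19.5 ang 96.4 z 0.068
px 259.0 314.0 n 233 c 625.8 157.7 size 14.3 11.5 ang 6.3 z 0.0683
```

```bash
python3 -m inch '0.2 -.0028 .0023 .018 0 0 .004;0.2 0 0 .018 0 0 0;0.2 0 0 .0178 0 0 0;0.2 0 0 0 0 0 0;0.2 0 0 0 0 0 0;-.4 0 0 0 0 0 0;-.5 0 0 0 0 0 0;-1 0 0 0 0 0 0;-1 0 0 0 0 0 0;-1 0 0 0 0 0 0;-1 0 0 0 0 0 0;-1 0 0 0 0 0 0;-1 0 0 0 0 0 0' 12; python3 -c "
from h import *
s=get_state();print(s['opening']*88,s['finger_force'],s['contact_force']);to(.6155,.2424,.046,96.4)"
```

```text
clock: 5.28
tool_pos: [0.6167, 0.2401, 0.047]
eef_rot: [0.667, 0.745, -0.0, 0.0]
contact_force: [0.3, 0.9, 0.9]
opening: 0.017
finger_force: 0.0
1.4889298919381888 0.0 [0.27021263 0.93088812 0.85831981]
pos [0.6167 0.2401 0.047 ] yaw 96.36 tool shift [ 0.0024 -0.0009  0.001 ] rz -0.0006 q7 -0.74 t 5.2833
```

The fingers shut on nothing, so I need to look.

```bash
python3 - <<'E'
from h import *
p,d=snapshot("wrist");q,e=snapshot("side")
q=cv2.resize(q[150:300,120:320],None,fx=2.56,fy=2.56)
cv2.imwrite("pics/c1.png",np.hstack([cv2.resize(p,(400,384)),q[:,:400]])[:,:,::-1])
m=camera_model("side");P=cloud(e,m);b=(e>0)&(P[...,0]>.42)&(P[...,0]<.68)&(P[...,1]>.1)&(P[...,1]<.32);rect(P,b&(P[...,2]>.06)&(P[...,2]<.075),30)
E
```

```text
px 210.0 233.0 n 241 c 545.1 205.0 size 120.4 12.9 ang 95.4 z 0.0709
px 179.0 231.0 n 157 c 617.6 225.6 size 94.6 16.0 ang 96.5 z 0.0705
px 239.0 238.0 n 338 c 471.4 189.7 size 124.6 19.3 ang 95.8 z 0.0715
```

View pics/c1.png

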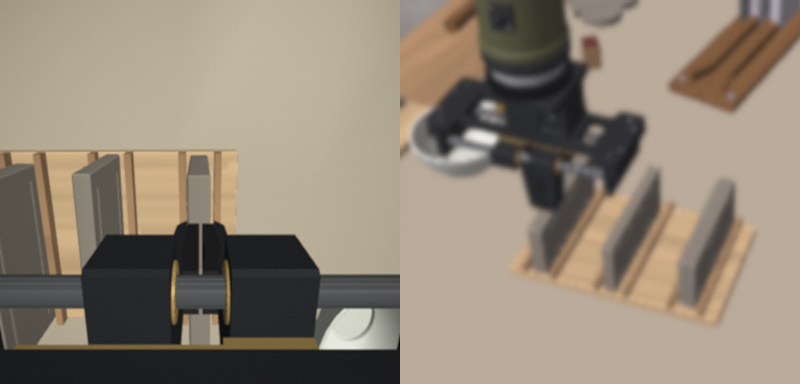

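```bash
python3 - <<'E'
from h import *
s=get_state();t=s["tool_pos"]
for n in("wrist","side"):
    m=camera_model(n);p,d=snapshot(n);K=np.array(m["intrinsics"]);V=np.array(m["view"]);P=cloud(d,m)
    print(n,"campos",(-V[:3,:3].T@V[:3,3]).round(3))
    for dz in(-.011,0,.02,.05,.1):
        c=V[:3,:3]@(t+[0,0,dz])+V[:3,3];u=(K@c)[:2]/c[2];i=u.round().astype(int)
        ok=0<=i[0]<512 and 0<=i[1]<384
        print(dz,u.round(1),"exp",c[2].round(3),P[i[1],i[0]].round(3) if ok else '')
    if n=="side":
        k=(np.linalg.norm(P[...,:2]-t[:2],axis=-1)<.035)&(d>0);dark=k&(p.max(-1)<60)
        print("dark zs",np.percentile(P[dark][:,2],[0,5,20,50]).round(3),dark.sum())
        v,u=np.nonzero(dark);print(u.min(),u.max(),v.min(),v.max())
        c=p[195:265,150:235];cv2.imwrite("pics/c2.png",cv2.resize(c,None,fx=7,fy=7,interpolation=cv2.INTER_CUBIC)[:,:,::-1])
    else:
        for v in range(210,384,10): print(v,P[v,255].round(3),P[v,235].round(3),P[v,275].round(3))
E
```

```text
wrist campos [0.609 0.307 0.219]
-0.011 [255.8 213. ] exp 0.194 [0.615 0.252 0.068]
0 [255.8 219.5] exp 0.183 [0.616 0.248 0.068]
0.02 [255.7 233.7] exp 0.164 [0.616 0.246 0.081]
0.05 [255.6 262.5] exp 0.135 [0.618 0.233 0.084]
0.1 [255.2 353.2] exp 0.087 [0.614 0.263 0.171]
210 [0.615 0.253 0.069] [0.603 0.233 0.016] [0.63  0.236 0.016]
220 [0.615 0.248 0.068] [0.604 0.226 0.016] [0.631 0.229 0.017]
230 [0.615 0.248 0.082] [0.606 0.248 0.084] [0.624 0.251 0.085]
240 [0.615 0.248 0.093] [0.607 0.249 0.096] [0.624 0.249 0.093]
250 [0.609 0.307 0.219] [0.607 0.247 0.101] [0.624 0.249 0.102]
260 [0.616 0.239 0.093] [0.608 0.249 0.113] [0.623 0.249 0.11 ]
270 [0.616 0.248 0.117] [0.608 0.247 0.117] [0.623 0.249 0.118]
280 [0.614 0.265 0.152] [0.609 0.265 0.152] [0.619 0.266 0.151]
290 [0.614 0.264 0.154] [0.609 0.263 0.154] [0.619 0.264 0.153]
300 [0.614 0.262 0.154] [0.61  0.261 0.154] [0.619 0.263 0.155]
310 [0.617 0.232 0.117] [0.61  0.235 0.123] [0.625 0.232 0.117]
320 [0.622 0.189 0.069] [0.61  0.231 0.123] [0.641 0.15  0.016]
330 [0.623 0.182 0.068] [0.613 0.124 0.   ] [0.645 0.128 0.   ]
340 [0.623 0.177 0.069] [ 0.613  0.113 -0.001] [ 0.646  0.117 -0.001]
350 [0.614 0.262 0.17 ] [0.611 0.262 0.17 ] [0.618 0.263 0.17 ]
360 [0.614 0.262 0.172] [0.611 0.261 0.172] [0.618 0.262 0.172]
370 [0.614 0.262 0.174] [0.611 0.262 0.174] [0.618 0.262 0.174]
380 [0.614 0.262 0.177] [0.611 0.26  0.175] [0.618 0.262 0.176]
side campos [0.178 0.812 0.76 ]
-0.011 [178.9 240.9] exp 0.994 [0.608 0.251 0.05 ]
0 [178.5 237.8] exp 0.988 [0.608 0.25  0.059]
0.02 [177.7 232. ] exp 0.975 [0.61  0.248 0.077]
0.05 [176.5 223.1] exp 0.957 [0.608 0.25  0.109]
0.1 [174.4 207.5] exp 0.926 [0.605 0.257 0.164]
dark zs [0.068 0.092 0.149 0.205] 855
154 186 136 231
```

View pics/c2.png

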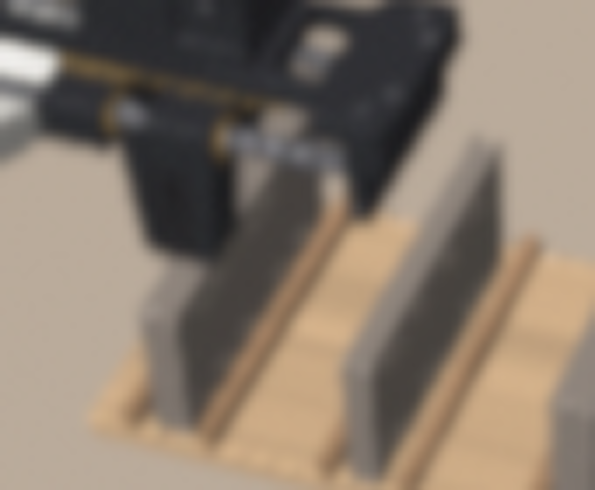

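```bash
python3 - <<'E'
from h import *
print(r.nose_length,[a for a in dir(r) if a[0]!='_']);s=get_state();print(s)
p,d=snapshot("wrist");m=camera_model("wrist");P=cloud(d,m)
V=np.array(m["view"]);print((V@np.append(s["tool_pos"],1)).round(4),V.round(3).tolist())
# lowest finger points in wrist view, near the tool
k=(d>0)&(np.linalg.norm(P[...,:2]-s["tool_pos"][:2],axis=-1)<.025)&(p.max(-1)<70)
print(np.percentile(P[k][:,2],[0,1,5,20]).round(3),k.sum())
E
```

```text
0.011 ['Unreachable', 'finish_job', 'nose_length']
{'clock': 5.4833, 'q': array([-0.238435  ,  0.96602935, -0.39167001,  1.55228576,  0.49442139,
        0.7233416 , -0.74207183]), 'qd': array([ 0.00174458, -0.00102157,  0.00220709,  0.00028475, -0.00011856,
       -0.00095442, -0.00160172]), 'joint_torque': array([-2.11494516e-03, -5.95225775e+01, -4.80869606e+00, -1.15724945e+01,
       -3.63972620e-02, -3.90711729e-02,  2.75088325e-05]), 'tool_pos': array([0.61664943, 0.24005255, 0.04693467]), 'eef_rot': array([ 6.66764666e-01,  7.45268325e-01, -6.52587353e-05,  6.66136948e-06]), 'contact_force': array([-0.03006854, -0.21933318, -0.07078627]), 'moment': array([-0.02481811, -0.0831474 ,  0.00035324]), 'finger_force': 0.0, 'opening': 0.001060566313951439}
[-3.000e-04  1.910e-02  1.832e-01  1.000e+00] [[0.994, 0.112, -0.0, -0.64], [0.108, -0.958, 0.266, 0.17], [0.03, -0.264, -0.964, 0.273], [0.0, 0.0, 0.0, 1.0]]
[0.068 0.077 0.085 0.11 ] 10062
```

```bash
python3 -m inch '0.2 0 0 0 0 0 0;0.2 0 0 0 0 0 0;0.2 0 0 0 0 0 0;0.2 0 0 0 0 0 0;0.2 0 0 0 0 0 0;0.2 0 0 0 0 0 0' 12; python3 - <<'E'
from h import *
s=get_state();t=s["tool_pos"];a=np.radians(yaw(s))
p,d=snapshot("wrist");m=camera_model("wrist");P=cloud(d,m)
q=P-t;X=q[...,0]*np.cos(a)+q[...,1]*np.sin(a);Y=q[...,0]*np.sin(a)-q[...,1]*np.cos(a)
k=(d>0)&(abs(X)<.02)&(abs(Y)>.012)&(abs(Y)<.05)&(P[...,2]>.025)
for sg in(-1,1):
    kk=k&(Y*sg>0);z=P[kk][:,2];print(sg,kk.sum(),np.percentile(z,[0,.5,2,5,10]).round(4),np.histogram(z,np.arange(.02,.13,.01))[0])
    j=kk&(z.min()<=P[...,2])&(P[...,2]<np.percentile(z,5));print("Y",Y[j].min().round(4),Y[j].max().round(4),"X",X[j].min().round(4),X[j].max().round(4))
cv2.imwrite("pics/w3.png",p[:,:,::-1])
E
```

```text
clock: 6.03
tool_pos: [0.6167, 0.2401, 0.047]
eef_rot: [0.667, 0.745, 0.0, 0.0]
contact_force: [-0.5, 0.3, 0.2]
opening: 0.439
finger_force: 0.0
-1 7027 [0.0715 0.0737 0.0772 0.0835 0.0918] [  0   0   0   0   0 223 390 577 524 775]
Y -0.0327 -0.0186 X -0.0102 0.0102
1 7041 [0.0717 0.0738 0.0773 0.0836 0.0918] [  0   0   0   0   0 227 389 576 512 785]
Y 0.0194 0.0332 X -0.0099 0.0101
```

View pics/w3.png

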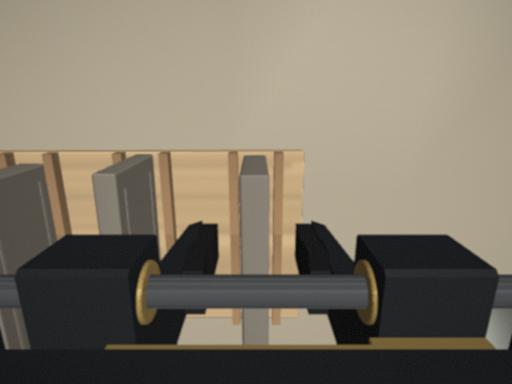

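The fingertips are really about 26 mm above the reported TCP height rather than 11 mm below it. They closed in the air just above the tile, which hasn't moved. I'll go about 31 mm lower and pinch again.

```bash
python3 -m inch '0.2 0 -.0005 .01 0 0 0;0.2 0 0 .01 0 0 0;0.2 0 0 .011 0 0 0;0.2 0 0 0 0 0 0;0.2 0 0 0 0 0 0' 12; python3 -m inch '-1 0 0 0 0 0 0;-1 0 0 0 0 0 0;-1 0 0 0 0 0 0;-1 0 0 0 0 0 0;-1 0 0 0 0 0 0;-1 0 0 0 0 0 0;-1 0 0 0 0 0 0;-1 0 0 0 0 0 0;-1 0 0 0 0 0 0;-1 0 0 0 0 0 0' 12; python3 -c "
from h import *
s=get_state();print(s['opening']*88,s['finger_force'],s['contact_force']);to(.6155,.2424,.016,96.4)"
```

```text
clock: 6.5
tool_pos: [0.6152, 0.2394, 0.0145]
eef_rot: [0.667, 0.745, -0.001, -0.0]
contact_force: [0.2, -0.2, -0.3]
opening: 0.599
finger_force: 0.0
clock: 7.33
tool_pos: [0.6163, 0.24, 0.0162]
eef_rot: [0.667, 0.745, 0.0, 0.0]
contact_force: [0.3, -0.2, 1.8]
opening: 0.17
finger_force: 12.0
14.965982444531022 11.969670830039831 [ 0.33716932 -0.24571361  1.81998616]
pos [0.6163 0.24   0.0162] yaw 96.36 tool shift [ 0.0025 -0.0006  0.0002] rz -0.0007 q7 -0.76 t 7.3333
```

It reads 14.97 mm, so this is the 15 mm tile. I'll grip it firmly and lift.

```bash
python3 -m inch '-1 0 0 0 0 0 0;-1 0 0 0 0 0 0;-1 0 0 0 0 0 0;-1 0 0 -.01 0 0 0;-1 0 0 -.02 0 0 0;-1 0 0 -.025 0 0 0;-1 0 0 -.025 0 0 0;-1 0 0 0 0 0 .1;-1 0 0 0 0 0 .1;-1 0 0 0 0 0 0;-1 0 0 0 0 0 0' 50; python3 -c "
from h import *
s=get_state();print(s['opening']*88,s['finger_force'],s['contact_force']);to(.600,.0281,.06,84.8)"
```

```text
clock: 8.25
tool_pos: [0.6158, 0.2397, 0.0959]
eef_rot: [0.737, 0.676, -0.0, 0.0]
contact_force: [-0.5, 0.6, -2.2]
opening: 0.165
finger_force: 50.0
14.5030513906337 49.96674193069339 [-0.52792564  0.58218101 -2.23012198]
pos [0.6158 0.2397 0.0959] yaw 85.07 tool shift [-0.2122  0.0025  0.0359] rz 0.0047 q7 -0.87 t 8.25
```

```bash
python3 -m inch '-1 -.0212 .0003 0 0 0 .005;-1 -.0212 .0003 0 0 0 0;-1 -.0212 .0003 0 0 0 0;-1 -.0212 .0003 0 0 0 0;-1 -.0212 .0003 0 0 0 0;-1 -.0212 .0003 0 0 0 0;-1 -.0212 .0003 0 0 0 0;-1 -.0212 .0003 0 0 0 0;-1 -.0212 .0003 0 0 0 0;-1 -.0212 0 .01 0 0 0;-1 0 0 .013 0 0 0;-1 0 0 .013 0 0 0;-1 0 0 0 0 0 0;-1 0 0 0 0 0 0;-1 0 0 0 0 0 0'; python3 - <<'E'
from h import *
s=get_state();to(.600,.0281,.02,84.8)
for n in("top","side","wrist"):
    m=camera_model(n);p,d=snapshot(n);P=cloud(d,m)
    if n!="top":cv2.imwrite(f"pics/{n}4.png",p[:,:,::-1])
    # tile = greyish, ahead of the fingers
    t=s["tool_pos"];b=(d>0)&(P[...,1]<t[1]-.012)&(P[...,1]>-.1)&(abs(P[...,0]-.6)<.04)
    print(n);rect(P,b&(P[...,2]>t[2]+.044)&(P[...,2]<t[2]+.062),20)
    # channel from fence tops in this camera
    a=np.radians(84.8-180);ex=np.array([np.cos(a),np.sin(a)]);ey=np.array([-ex[1],ex[0]])
    q=P[...,:2]*1000-[581,-180.5];X=q@ex;Y=q@ey;Z=P[...,2]*1000
    f=(d>0)&(Z>20)&(Z<31)&(X>-85)&(X<20)
    for nm,k in(("-",f&(Y<0)&(Y>-30)),("+",f&(Y>0)&(Y<30))):
        if k.sum()>20: print(nm,k.sum(),np.percentile(Y[k],[2,50,98]).round(1))
E
```

```text
clock: 9.5
tool_pos: [0.5994, 0.0293, 0.0604]
eef_rot: [0.739, 0.674, 0.0, -0.0]
contact_force: [0.1, 0.4, -1.9]
opening: 0.171
finger_force: 50.0
pos [0.5994 0.0293 0.0604] yaw 84.71 tool shift [-0.0011  0.0007  0.0404] rz -0.0015 q7 -0.67 t 9.5
top
side
- 97 [-21.3 -17.1  -7.9]
wrist
px 256.0 326.0 n 1199 c 597.3 -1.3 size 19.6 15.1 ang 85.5 z 0.1128
```

```bash
python3 -m inch '-1 -.001 .0007 .013 0 0 -.001;-1 0 0 .013 0 0 0;-1 0 0 .009 0 0 0;-1 0 0 .003 0 0 0;-1 0 0 0 0 0 0;-1 0 0 0 0 0 0;-1 0 0 0 0 0 0'; python3 -c "
from h import *
to(.6000,.0281,.0187,84.8);s=get_state();print(s['contact_force'],s['moment'])"
```

```text
clock: 10.23
tool_pos: [0.6, 0.0277, 0.0222]
eef_rot: [0.739, 0.673, 0.0, 0.0]
contact_force: [-0.3, -0.2, -2.6]
opening: 0.164
finger_force: 50.0
pos [0.6    0.0277 0.0222] yaw 84.68 tool shift [ 0.0004 -0.      0.0035] rz -0.0022 q7 -0.7 t 10.2333
[-0.30341709 -0.18257431 -2.58505412] [ 0.02609263 -0.12077355 -0.01617566]
```

```bash
python3 -m inch '-1 -.004 0 .003 0 0 -.002;-1 -.005 0 0 0 0 0;-1 -.005 0 0 0 0 0;-1 -.005 0 0 0 0 0;-1 -.005 0 0 0 0 0;-1 0 0 0 0 0 0;-1 0 0 0 0 0 0'; python3 -c "
from h import *
s=get_state();print(s['contact_force'],s['moment'])"; python3 -m inch '-1 -.004 0 0 0 0 0;-1 -.004 0 0 0 0 0;-1 -.004 0 0 0 0 0;-1 -.004 0 0 0 0 0;-1 0 0 0 0 0 0;-1 0 0 0 0 0 0';python3 -c "
from h import *
s=get_state();print(s['contact_force'],s['moment']);to(.5964,-.0119,.0187,84.8)"
```

```text
clock: 10.82
tool_pos: [0.5975, 0.0029, 0.0191]
eef_rot: [0.739, 0.674, -0.0, 0.0]
contact_force: [-0.5, -0.0, -1.4]
opening: 0.168
finger_force: 50.0
[-0.52300819 -0.03704884 -1.36176157] [ 0.05782962 -0.12627142 -0.01708147]
clock: 11.32
tool_pos: [0.596, -0.0128, 0.019]
eef_rot: [0.739, 0.674, -0.0, 0.0]
contact_force: [0.2, -0.3, -2.8]
opening: 0.163
finger_force: 50.0
[ 0.23498236 -0.34738642 -2.79067171] [ 0.02949248 -0.08205633 -0.01234525]
pos [ 0.596  -0.0128  0.019 ] yaw 84.74 tool shift [0.001  0.0003 0.0003] rz -0.001 q7 -0.65 t 11.3167
```

The tile is in the channel mouth with no side force. I'll keep sliding.

```bash
python3 -m inch '-1 -.004 0 .0003 0 0 0;-1 -.005 0 0 0 0 0;-1 -.005 0 0 0 0 0;-1 -.005 0 0 0 0 0;-1 -.005 0 0 0 0 0;-1 -.005 0 0 0 0 0;-1 0 0 0 0 0 0;-1 0 0 0 0 0 0';python3 -c "
from h import *
s=get_state();print(s['contact_force'],s['moment'])"; python3 -m inch '-1 -.005 0 0 0 0 0;-1 -.006 0 0 0 0 0;-1 -.006 0 0 0 0 0;-1 -.006 0 0 0 0 0;-1 -.006 0 0 0 0 0;-1 -.006 0 0 0 0 0;-1 -.006 0 0 0 0 0;-1 -.006 0 0 0 0 0;-1 0 0 0 0 0 0;-1 0 0 0 0 0 0';python3 - <<'E'
from h import *
s=get_state();print(s['contact_force'],s['moment'],"jigx grip",-(s['tool_pos'][1]+.1805)/.9959);to(.59,-.09,.0187,84.8)
p,d=snapshot("wrist");m=camera_model("wrist");P=cloud(d,m)
q,e=snapshot("side");cv2.imwrite("pics/s5.png",np.hstack([cv2.resize(p,(400,300)),cv2.resize(q[100:250,180:380],(400,300))])[:,:,::-1])
E
```

```text
clock: 11.98
tool_pos: [0.5934, -0.0418, 0.0187]
eef_rot: [0.739, 0.674, -0.0, 0.0]
contact_force: [-0.2, -0.0, -2.2]
opening: 0.164
finger_force: 50.0
[-0.22787721 -0.03631609 -2.24023992] [ 0.02459867 -0.03544977 -0.00508483]
clock: 12.82
tool_pos: [0.5891, -0.0885, 0.0187]
eef_rot: [0.739, 0.674, -0.0, 0.0]
contact_force: [0.1, 0.5, -3.1]
opening: 0.167
finger_force: 50.0
[ 0.14739856  0.49849407 -3.0522    ] [ 0.05892419 -0.05096116 -0.03533027] jigx grip -0.09236295930963984
pos [ 0.5891 -0.0885  0.0187] yaw 84.73 tool shift [-0.0014  0.001  -0.    ] rz -0.0012 q7 -0.54 t 12.8167
```

View pics/s5.png

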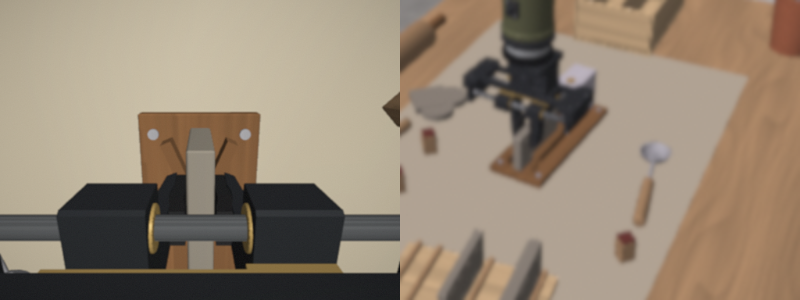

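Both views show the tile upright in the channel between the fences. On to the shoe.

```bash
cat > st.py <<'E'
from h import *
s=get_state();print("F",s['contact_force'].round(1),"M",s['moment'].round(2),"front",round(-(s['tool_pos'][1]+.1805)/.9959*1000+87.4,1),"pos",s['tool_pos'].round(4),"yaw",yaw(s).round(2),"t",s['clock'],"grip",s['finger_force'].round(),s['opening']*88)
E
python3 -m inch '-1 -.005 .0002 0 0 0 0;-1 -.005 .0002 0 0 0 0;-1 -.005 .0002 0 0 0 0;-1 -.005 0 0 0 0 0;-1 -.005 0 0 0 0 0;-1 -.003 0 0 0 0 0;-1 0 0 0 0 0 0' >/dev/null;python3 st.py
python3 -m inch '-1 -.002 0 0 0 0 0;-1 -.002 0 0 0 0 0;-1 -.002 0 0 0 0 0;-1 -.002 0 0 0 0 0;-1 -.002 0 0 0 0 0' >/dev/null;python3 st.py
python3 -m inch '-1 -.002 0 0 0 0 0;-1 -.002 0 0 0 0 0;-1 -.002 0 0 0 0 0' >/dev/null;python3 st.py
python3 -m inch '-1 -.002 0 0 0 0 0;-1 -.002 0 0 0 0 0;-1 -.002 0 0 0 0 0' >/dev/null;python3 st.py
```

```text
Traceback (most recent call last):
  File "st.py", line 2, in <module>
    s=get_state();print("F",s['contact_force'].round(1),"M",s['moment'].round(2),"front",round(-(s['tool_pos'][1]+.1805)/.9959*1000+87.4,1),"pos",s['tool_pos'].round(4),"yaw",yaw(s).round(2),"t",s['clock'],"grip",s['finger_force'].round(),s['opening']*88)
                                                                                                                                                                                                                     ^^^^^^^^^^^^^^^^^^^^^^^
AttributeError: 'float' object has no attribute 'round'
Traceback (most recent call last):
  File "st.py", line 2, in <module>
    s=get_state();print("F",s['contact_force'].round(1),"M",s['moment'].round(2),"front",round(-(s['tool_pos'][1]+.1805)/.9959*1000+87.4,1),"pos",s['tool_pos'].round(4),"yaw",yaw(s).round(2),"t",s['clock'],"grip",s['finger_force'].round(),s['opening']*88)
                                                                                                                                                         
[... 679 characters left out ...]
 ^^^^^^^^^^^^^^^^^^^^^^^
AttributeError: 'float' object has no attribute 'round'
Traceback (most recent call last):
  File "st.py", line 2, in <module>
    s=get_state();print("F",s['contact_force'].round(1),"M",s['moment'].round(2),"front",round(-(s['tool_pos'][1]+.1805)/.9959*1000+87.4,1),"pos",s['tool_pos'].round(4),"yaw",yaw(s).round(2),"t",s['clock'],"grip",s['finger_force'].round(),s['opening']*88)
                                                                                                                                                                                                                     ^^^^^^^^^^^^^^^^^^^^^^^
AttributeError: 'float' object has no attribute 'round'
```

```bash
sed -i "s/s\['finger_force'\].round()/s['finger_force']/" st.py; python3 st.py
```

```text
F [-2.4  4.5 -2.8] M [ 0.97  0.65 -0.22] front 44.0 pos [ 0.5848 -0.1373  0.0186] yaw 84.79 t 14.4167 grip 50.0152120180428 14.771482718925213
```

The tile is on the shoe, with about 4.5 N of drag. From here I'll use small steps and feel for the stop.

```bash

python3 -m inch '-1 -.0015 0 0 0 0 0;-1 -.0015 0 0 0 0 0;-1 0 0 0 0 0 0' >/dev/null;python3 st.py
python3 -m inch '-1 -.0015 0 0 0 0 0;-1 -.0015 0 0 0 0 0;-1 0 0 0 0 0 0' >/dev/null;python3 st.py
```

```text
F [-3.7  3.5 -3.4] M [ 0.82  0.66 -0.28] front 47.3 pos [ 0.5844 -0.1405  0.0185] yaw 84.76 t 14.6667 grip 50.035444144159555 14.267962086419935
F [-4.6  1.4 -2.5] M [ 0.42  0.77 -0.28] front 51.7 pos [ 0.5839 -0.145   0.0185] yaw 84.72 t 14.9167 grip 50.03909275867045 14.428299955463453
```

```bash

python3 -m inch '-1 -.001 0 0 0 0 0;-1 -.001 0 0 0 0 0;-1 0 0 0 0 0 0' >/dev/null;python3 st.py
python3 -m inch '-1 -.001 0 0 0 0 0;-1 -.001 0 0 0 0 0;-1 0 0 0 0 0 0' >/dev/null;python3 st.py
```

```text
F [-4.6  1.9 -2.5] M [ 0.39  0.9  -0.29] front 53.0 pos [ 0.5839 -0.1462  0.0186] yaw 84.76 t 15.1667 grip 50.034260395914316 14.252016533924278
F [-4.7  1.8 -2.1] M [ 0.51  0.94 -0.26] front 54.6 pos [ 0.5838 -0.1479  0.0186] yaw 84.78 t 15.4167 grip 50.02957357093692 14.786589961116984
```

```bash

python3 -m inch '-1 -.001 -.0003 0 0 0 0;-1 -.001 -.0003 0 0 0 0;-1 0 0 0 0 0 0' >/dev/null;python3 st.py
python3 -m inch '-1 -.001 0 0 0 0 0;-1 -.001 0 0 0 0 0;-1 0 0 0 0 0 0' >/dev/null;python3 st.py
python3 -m inch '-1 -.001 0 0 0 0 0;-1 -.001 0 0 0 0 0;-1 0 0 0 0 0 0' >/dev/null;python3 st.py
```

```text
F [-4.   2.4 -2.1] M [ 0.45  0.7  -0.27] front 56.9 pos [ 0.5836 -0.1501  0.0187] yaw 84.77 t 15.6667 grip 50.033855605870485 14.43001578848078
F [-3.4  2.3 -1.6] M [ 0.42  0.76 -0.29] front 58.8 pos [ 0.5834 -0.152   0.0188] yaw 84.77 t 15.9167 grip 50.031228521838784 14.379509594771836
F [-3.5  1.9 -1.4] M [ 0.43  0.69 -0.22] front 60.9 pos [ 0.5832 -0.1541  0.0187] yaw 84.77 t 16.1667 grip 50.02924393862486 14.169739209158545
```

```bash

python3 -m inch '-1 -.001 0 0 0 0 0;-1 -.001 0 0 0 0 0;-1 0 0 0 0 0 0' >/dev/null;python3 st.py
python3 -m inch '-1 -.001 0 0 0 0 0;-1 -.001 0 0 0 0 0;-1 0 0 0 0 0 0' >/dev/null;python3 st.py
```

```text
F [-3.9  1.5 -1.8] M [ 0.42  0.65 -0.23] front 62.8 pos [ 0.583  -0.156   0.0187] yaw 84.77 t 16.4167 grip 50.02775005996227 14.31487096500016
F [-3.8  2.1 -2.2] M [ 0.43  0.69 -0.24] front 64.9 pos [ 0.5828 -0.158   0.0187] yaw 84.77 t 16.6667 grip 50.02598784863949 14.71635272743639
```

```bash
echo "import sys;sys.exit(s['contact_force'][1]>6)">>st.py
python3 -m inch '-1 -.001 0 0 0 0 0;-1 -.001 0 0 0 0 0;-1 0 0 0 0 0 0' >/dev/null&&python3 st.py&&
python3 -m inch '-1 -.001 0 0 0 0 0;-1 -.001 0 0 0 0 0;-1 0 0 0 0 0 0' >/dev/null&&python3 st.py&&
python3 -m inch '-1 -.001 0 0 0 0 0;-1 -.001 0 0 0 0 0;-1 0 0 0 0 0 0' >/dev/null&&python3 st.py&&
python3 -m inch '-1 -.001 0 0 0 0 0;-1 -.001 0 0 0 0 0;-1 0 0 0 0 0 0' >/dev/null&&python3 st.py&&
python3 -m inch '-1 -.001 0 0 0 0 0;-1 -.001 0 0 0 0 0;-1 0 0 0 0 0 0' >/dev/null&&python3 st.py&&
python3 -m inch '-1 -.001 0 0 0 0 0;-1 -.001 0 0 0 0 0;-1 0 0 0 0 0 0' >/dev/null&&python3 st.py&&
python3 -m inch '-1 -.001 0 0 0 0 0;-1 -.001 0 0 0 0 0;-1 0 0 0 0 0 0' >/dev/null&&python3 st.py
```

```text
F [-4.   0.8 -2. ] M [ 0.37  0.68 -0.2 ] front 66.8 pos [ 0.5826 -0.16    0.0187] yaw 84.77 t 16.9167 grip 50.02423910424113 14.765086621440664False
```

```bash
sed -i 's/sys.exit(\(.*\))$/sys.exit(int(\1))/' st.py
python3 -m inch '-1 -.001 0 0 0 0 0;-1 -.001 0 0 0 0 0;-1 0 0 0 0 0 0' >/dev/null&&python3 st.py&&
python3 -m inch '-1 -.001 0 0 0 0 0;-1 -.001 0 0 0 0 0;-1 0 0 0 0 0 0' >/dev/null&&python3 st.py&&
python3 -m inch '-1 -.001 0 0 0 0 0;-1 -.001 0 0 0 0 0;-1 0 0 0 0 0 0' >/dev/null&&python3 st.py&&
python3 -m inch '-1 -.001 0 0 0 0 0;-1 -.001 0 0 0 0 0;-1 0 0 0 0 0 0' >/dev/null&&python3 st.py&&
python3 -m inch '-1 -.001 0 0 0 0 0;-1 -.001 0 0 0 0 0;-1 0 0 0 0 0 0' >/dev/null&&python3 st.py&&
python3 -m inch '-1 -.001 0 0 0 0 0;-1 -.001 0 0 0 0 0;-1 0 0 0 0 0 0' >/dev/null&&python3 st.py&&
python3 -m inch '-1 -.001 0 0 0 0 0;-1 -.001 0 0 0 0 0;-1 0 0 0 0 0 0' >/dev/null&&python3 st.py
```

```text
F [-3.4  2.2 -2.5] M [ 0.42  0.66 -0.27] front 68.9 pos [ 0.5824 -0.162   0.0187] yaw 84.77 t 17.1667 grip 50.021780049428344 14.408634047682549
F [-3.4  2.8 -3.1] M [ 0.38  0.65 -0.19] front 70.6 pos [ 0.5823 -0.1638  0.0188] yaw 84.78 t 17.4167 grip 50.01765553839505 14.520645116150115
F [-3.3  2.9 -2.7] M [ 0.59  0.67 -0.25] front 72.6 pos [ 0.5821 -0.1657  0.0187] yaw 84.78 t 17.6667 grip 50.01449069939554 14.564195326490262
F [-4.3  3.6 -1.8] M [ 0.75  0.64 -0.25] front 74.2 pos [ 0.582  -0.1674  0.0188] yaw 84.79 t 17.9167 grip 50.01801397651434 14.331657820882368
F [-3.7  6.  -1. ] M [ 1.27  0.75 -0.24] front 74.3 pos [ 0.582  -0.1675  0.0188] yaw 84.85 t 18.1667 grip 50.03264179453254 14.879163135792425
```

The tile has stopped advancing at 74.3 mm, so the stop plate is home. I'll raise the push gently to about 10 N.

```bash

python3 -m inch '-1 -.001 0 0 0 0 0;-1 0 0 0 0 0 0;-1 0 0 0 0 0 0' >/dev/null;python3 st.py
python3 -m inch '-1 -.001 0 0 0 0 0;-1 0 0 0 0 0 0;-1 0 0 0 0 0 0' >/dev/null;python3 st.py
```

```text
F [-3.5  7.3 -0.1] M [ 1.58  0.73 -0.29] front 74.3 pos [ 0.582  -0.1675  0.0189] yaw 84.89 t 18.4167 grip 50.04170919768512 14.576539899195936
F [-3.5  9.   0.6] M [ 1.85  0.77 -0.26] front 74.4 pos [ 0.582  -0.1676  0.0189] yaw 84.92 t 18.6667 grip 50.05126238800585 14.150361805507945
```

```bash

python3 -m inch '-1 -.001 0 0 0 0 0;-1 0 0 0 0 0 0;-1 0 0 0 0 0 0' >/dev/null;python3 st.py
python3 -m inch '-1 -.001 0 0 0 0 0;-1 0 0 0 0 0 0;-1 0 0 0 0 0 0;-1 0 0 0 0 0 0;-1 0 0 0 0 0 0;-1 0 0 0 0 0 0;-1 0 0 0 0 0 0;-1 0 0 0 0 0 0;-1 0 0 0 0 0 0;-1 0 0 0 0 0 0;-1 0 0 0 0 0 0' >/dev/null;python3 st.py
```

```text
F [-5.  11.   0.7] M [ 2.06  0.9  -0.3 ] front 74.5 pos [ 0.582  -0.1676  0.019 ] yaw 84.95 t 18.9167 grip 50.06088358350098 14.534156480100256
F [-3.5 12.3  0.7] M [ 2.37  0.88 -0.32] front 74.6 pos [ 0.582  -0.1677  0.019 ] yaw 84.98 t 19.8333 grip 50.071287117898464 14.550872455565782
```

Held at about 10 N net. I'll ease off the wind-up (both along the channel and sideways), then release.

```bash

python3 -m inch '-1 .001 -.0006 0 0 0 0;-1 .001 -.0006 0 0 0 0;-1 .001 -.0006 0 0 0 0;-1 .001 -.0006 0 0 0 0;-1 0 0 0 0 0 0;-1 0 0 0 0 0 0' >/dev/null;python3 st.py
```

```text
F [-0.3  6.4 -2.4] M [ 1.3   0.08 -0.02] front 74.4 pos [ 0.5812 -0.1675  0.0191] yaw 84.9 t 20.3333 grip 49.97010983526707 15.02589032339903
```

```bash

python3 -m inch '-1 .001 0 0 0 0 0;-1 .001 0 0 0 0 0;-1 0 0 0 0 0 0;-.5 0 0 0 0 0 0;-.4 0 0 0 0 0 0;-.2 0 0 0 0 0 0;0 0 0 0 0 0 0;0 0 0 0 0 0 0;0 0 0 0 0 0 0;0 0 0 0 0 0 0' >/dev/null;python3 st.py
python3 -m inch '0 0 0 -.01 0 0 0;0 0 0 -.02 0 0 0;0 0 0 -.03 0 0 0;0 0 0 -.03 0 0 0;0 0 0 -.03 0 0 0;0 .03 0 -.03 0 0 0;0 .03 0 -.03 0 0 0;0 .03 0 0 0 0 0;0 .03 0 0 0 0 0;0 0 0 0 0 0 0;0 0 0 0 0 0 0' >/dev/null;python3 st.py
python3 - <<'E'
from h import *
p,d=snapshot("wrist");m=camera_model("wrist");P=cloud(d,m)
rect(P,(d>0)&(P[...,2]>.055)&(P[...,2]<.1)&(P[...,1]<-.05)&(abs(P[...,0]-.58)<.08),50)
q,e=snapshot("side");cv2.imwrite("pics/s6.png",np.hstack([cv2.resize(p,(400,300)),cv2.resize(q[100:250,180:380],(400,300))])[:,:,::-1])
E
```

```text
F [-0.   0.3 -0.5] M [-0.03 -0.03 -0.  ] front 74.4 pos [ 0.5796 -0.1676  0.0188] yaw 84.78 t 21.1667 grip 0.0 43.90859105622915
F [-0.2 -0.6  0. ] M [-0.07 -0.03 -0.01] front -47.4 pos [ 0.5904 -0.0463  0.1987] yaw 85.06 t 22.0833 grip 0.0 43.830390477424956
px 256.0 261.0 n 365 c 582.0 -149.3 size 23.6 14.1 ang 85.2 z 0.0697
px 260.0 326.0 n 1515 c 585.0 -223.3 size 60.1 38.7 ang 171.0 z 0.0802
```

View pics/s6.png

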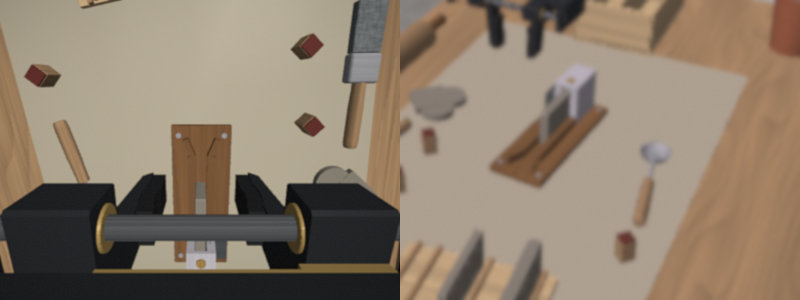

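The tile stands upright on the centre line under the hood, its rear where it was pressed, and the gripper is clear. The visible bystanders are where they were, so I'm handing in.

```bash
python3 -c "
from plant import r
print(r.finish_job())"
```

```text
the job is handed in; nothing more can be done
None
```

The far tile, which pinched at 15.0 mm, is in the jig against the stop plate; I pressed it there at about 10 N for roughly a second, let go, and handed in at about 22 s of the 72 s allowed. I pinched only that tile: the other two measured about 13 and 19 mm in the camera images and I left them standing in their grooves.

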